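# Push the reed case home down the oiled lane

## Robot

A 6-joint arm with a two-finger parallel gripper is mounted at the origin on the work surface. World frame = base frame: x ahead of the robot, y to its left, z up, the work surface at z = 0. Lengths are in mm, angles in degrees, forces in N, time in s.
With the tool pointing down it reaches from about 300 to 850 mm from the base axis. Payload 4.2 kg.
Tool frame: the origin (TCP) lies midway between the tips of the shut fingers; the grasp point (between the pads) lies 19 mm behind it (env.grip_point_offset is the distance from the TCP to the grasp point, in mm); z points along the fingers, x is the direction in which the jaws open and shut, and the axes are right-handed (so a half turn about z gives the same grasp; the last joint's range is limited). The gripper opens to 91 mm and grips with 3 to 60 N. Pads are 32 mm wide; open, the fingers measure 118 mm over their backs; the gripper's body (76 mm by 178 mm) begins 60 mm behind the grasp point.
Start: joints at [-73.74, 18.312, 89.639, -0, 72.044, -1.146], TCP at [172.013, -548.684, 213.976] pointing down, gripper open.
Joint ranges: [-177.97, 177.97], [-48.28, 115.42], [12.27, 149.76], [-77.06, 257.06], [2.81, 150.46], [-146.56, 146.56]. Speed limits (degrees/s): [147.25, 147.25, 180, 180, 180, 180].

## Interface

Orientations are given as [roll, pitch, yaw] about the fixed x, y, z axes, in that order (R = Rz(yaw) Ry(pitch) Rx(roll)).
In Python, from workcell import env gives the robot as it stands.
- The arm moves only by the shell command python3 -m pendant 'ROWS' [FORCE]. ROWS is JSON, a list of rows, each an object with "xyz": the shift along the tool's x, y, z in m, a list of three; "roll": the turn about the tool's z in degrees; "jaw": the closure, from 0 (fully open) to 1 (shut). A call has exactly 8 rows; each row is the pose to reach, as a shift and turn from the pose commanded when the call began, along the tool's axes at that moment; what a row does not reach only later rows make up. A row lasts 1/8 s, in which the tool goes at most 62.5 mm and 10.7 degrees, less where a joint would pass 70% of its speed; a pose out of reach is approached as far as the arm can. A call with a gripper value outside its range is refused whole. The fingers move at their own pace and stop on an object; FORCE is the grip in N (left out, the last holds). Time passes only in rows, so rows that repeat a pose let the fingers close, or fill a call up. It gives the time, the measured TCP pose, the force and the opening at its end, in the units of the state.
- env.state(): the state, without advancing time (a new reading comes with each control period).
- env.grab_frame(name): name is "scene" or "top" or "wrist"; returns (picture, depth): 384x512x3 uint8, blue, green, red; 384x512 float32, mm along the optical axis (not along the pixel's ray), 0 where there is no reading.
- env.camera_params(name): a dict with "camera_matrix" (3x3 intrinsics, pixels), "cam_to_world" (4x4, takes a point from camera to world coordinates); the wrist camera has in their place "hand_eye" (4x4, takes a point from camera to tool coordinates, whose origin is the TCP and whose axes are the tool frame's). Camera axes: x right, y up, looking along -z (the intrinsics and any distortion apply to the point x, -y, -z); pixel columns grow to the right and rows downward; lengths in mm; the calibration is good to about 2 mm. A picture is of the moment at which its call begins: read the wrist's pose just before it. camera_params takes no time and is no camera call.
- env.job_done(): hands the job in, once; it reports no verdict.
The state is a dict: "time_s": time; "qpos": joint angles; "qvel": joint speeds; "effort": joint torques, N m; "ee_pos": TCP position; "ee_rot": TCP orientation; "force": force on the tool from outside, world axes, zero at the start; "torque": the same for the moment, N m; "gripper_width": finger opening in mm.
Only numpy, scipy, OpenCV 4.12 (cv2) and the standard library are available. Lean on these libraries where they do the work, as an engineer would, in place of code of your own. Each camera call takes 0.05 s, during which the arm holds its last target. There are 200 camera calls.

## Task

The two oak guide rails on the bench have just been oiled, so nothing may touch them. Push the big flat reed case along the bench into line with the lane and down between the rails until its end rests squared up against the cork stop, with neither the case nor the robot touching either rail. The case stays flat on the bench, never lifted or carried; leave everything else where it is, and finish clear of it all.

Things in the scene. Friction and masses are not known exactly. Their poses are not given: they have to be found in the camera images.
- case: the big flat reed case: a painted tin box, hinged lid shut, 120 mm long (its x), 96 mm wide (its y), 30 mm high, corners rounded 4 mm, 0.2 to 0.4 kg, loose on the bench; origin at the centre of its underside. At the start it lies before the lane's mouth, its x within 0.2 rad of the lane's direction, up to 30 mm off the lane's centre line
- stop: the fixed cork-faced stop closing the lane's far end, 118 mm wide, 26 mm high; origin at the centre of its underside. Its x axis points down the lane from mouth to stop, its y across. Cork face at x = -10 mm: the case is home with its origin at x = -70 mm. Lane: centre line y = 0, 120 mm wide between the rails (12 mm spare each side of the case), mouth at x = -180 mm, flat bench between
- rail_far: the fixed oak guide rail on the side of the lane far from the robot, 190 mm long, 14 mm thick, 20 mm high; same axes as the stop, origin on the bench beside the stop's, at y = +67 mm in the stop's frame; the rail runs from x = -180 mm (the mouth) to x = +10 mm in its own frame
- rail_near: the fixed oak guide rail on the side of the lane nearer to the robot, 190 mm long, 14 mm thick, 20 mm high; same axes as the stop, origin on the bench beside the stop's, at y = -67 mm in the stop's frame; the rail runs from x = -180 mm (the mouth) to x = +10 mm in its own frame
- wax: the yellow beeswax block, 65 x 42 x 24 mm; a loose bystander; origin at the centre of its underside
- calliper: the nickel sliding calliper lying flat, 150 mm long, 8 mm high; a loose bystander; origin under the middle of its beam, beam along its x; its jaws reach 40 mm to its -y
- loupe: the chrome loupe standing upright, 42 mm across, 34 mm high; a loose bystander; origin at the centre of its underside
- pocket_tin: a small round tin, 56 mm across, 22 mm high; a loose bystander; origin at the centre of its underside
- spool: a wooden thread spool standing upright, 38 mm across, 40 mm high; a loose bystander; origin at the centre of its underside
- oil_jar: a closed jar, 48 mm across, 65 mm high; a loose bystander; origin at the centre of its underside

How it is judged (in metres and radians):
At the end, for the whole second after the job is handed in: the case lies at rest flat on the bench between the rails, its end within 5 mm of the cork stop, square to it within 0.08 rad (x of case in the frame of stop between -0.075 and -0.066 m and y of case in the frame of stop between -0.013 and 0.013 m and angle between the x axis of case and the x axis of stop, either way round below 0.08 rad and height (world z) of case below 0.004 m and linear speed of case below 0.01 m/s); the robot touches nothing.
It fails at once if something touched an oiled rail (contact force between any of rail_far, rail_near and anything else above 0.2 N).
It fails at once if the case was lifted or tipped (height (world z) of case above 0.006 m or angle between case's own z axis and vertical above 0.12 rad).
It fails at once if a bystander was moved more than 10 mm (distance of any of wax, calliper, loupe, pocket_tin, spool, oil_jar from where it was at the start of the episode above 0.01 m).
It also fails if it takes over 64 s, if anything falls off the work surface, if the arm or the gripper's body presses on something with over 40 N, if the wrist force passes 120 N, or if a joint passes its speed limit or range.

## Working session

There is one attempt and no reset: what is moved stays moved. The work goes in short steps, Python scripts to look and compute and a shell command to move; the robot and the scene stay as the last step left them, time stands still between calls to the robot, and variables do not carry over. Pictures are saved under pics/ and viewed, about 8 in all and at most 12, crops included, and the job is handed in when it is done.

```bash
mkdir -p pics; ls; python3 - <<'E'
from workcell import env
import cv2,numpy as np
s=env.state();print(s)
for n in("scene","top"):
    p,d=env.grab_frame(n);cv2.imwrite(f"pics/{n}0.png",p);np.save(f"pics/{n}0.npy",d)
    c=env.camera_params(n);print(n,c)
print(env.camera_params("wrist"))
E
```

```text
pics
{'time_s': 0.0, 'qpos': array([-7.37408195e+01,  1.83501464e+01,  8.97059464e+01,  1.16931397e-03,
        7.20430682e+01, -1.14648924e+00]), 'qvel': array([ 0.04985001,  0.00306338, -0.0712518 ,  0.08043486, -0.05285836,
       -0.02516127]), 'effort': array([ 3.20726049e-04, -4.12461984e+01, -2.31976748e+01,  7.29474798e-02,
        4.56374965e-02, -1.41470891e-04]), 'ee_pos': array([ 171.86426608, -548.19087983,  213.13837358]), 'ee_rot': array([-1.79996904e+02,  9.91189035e-02, -7.25946890e+01]), 'force': array([-0.34898072, -0.43374542, -0.65813245]), 'torque': array([ 0.03938892, -0.02182103,  0.06405505]), 'gripper_width': 90.75030701568289}
scene {'camera_matrix': array([[498.20938864,   0.        , 259.55559109],
       [  0.        , 498.20938864, 184.88872738],
       [  0.        ,   0.        ,   1.        ]]), 'cam_to_world': array([[ 3.68298018e-01, -5.33368826e-01,  7.61494757e-01,
         1.24292556e+03],
       [ 9.29700228e-01,  2.07986093e-01, -3.03972484e-01,
        -2.95831119e+02],
       [ 3.74912822e-03,  8.19914313e-01,  5.72473985e-01,
         5.479
[... 460 characters left out ...]
,
       [ 7.69387660e-03,  3.78988313e-02,  9.99251962e-01,
         7.06066847e+02],
       [ 0.00000000e+00,  0.00000000e+00,  0.00000000e+00,
         1.00000000e+00]])}
{'camera_matrix': array([[291.33960561,   0.        , 254.61665275],
       [  0.        , 291.33960561, 190.07955131],
       [  0.        ,   0.        ,   1.        ]]), 'hand_eye': array([[ 9.99999996e-01, -2.90757071e-05,  8.90638208e-05,
         1.01203187e+00],
       [-1.33390914e-06, -9.54947600e-01, -2.96774463e-01,
        -8.35713396e+01],
       [ 9.36802093e-05,  2.96774462e-01, -9.54947595e-01,
        -1.70418831e+02],
       [ 0.00000000e+00,  0.00000000e+00,  0.00000000e+00,
         1.00000000e+00]])}
```

View pics/top0.png

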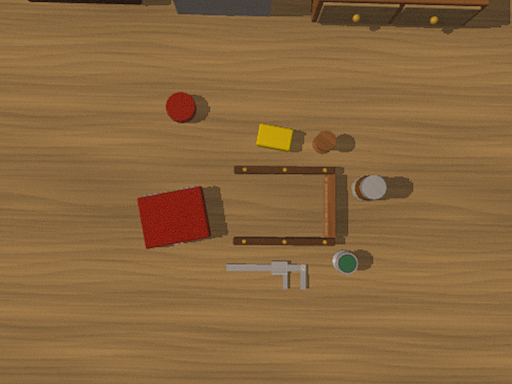

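View pics/scene0.png

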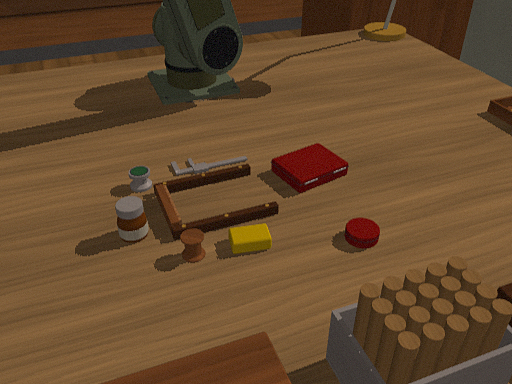

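The top view shows the red case at about (174,217), tilted slightly. The rails run from u≈235 to 335 at v≈170 and 241, with the stop at u≈330. The lane therefore points along world −y. Next I measure these from colour and depth.

```bash
cat > h.py <<'E'
from workcell import env
import cv2,numpy as np
def cloud(n,d,T=None):
    c=env.camera_params(n);K=c["camera_matrix"];T=c["cam_to_world"] if T is None else T
    v,u=np.mgrid[:384,:512]
    P=np.stack([(u-K[0,2])/K[0,0]*d,-(v-K[1,2])/K[1,1]*d,-d],-1)
    W=P@T[:3,:3].T+T[:3,3]; W[d<=0]=np.nan
    return W
def rect(W,m):
    p=W[m][:,:2].astype(np.float32); r=cv2.minAreaRect(p); return r,p
def case(img,W):
    b,g,r=[img[...,i].astype(int) for i in range(3)]
    m=(r>80)&(g<50)&(b<50)&(W[...,2]>24)&(W[...,2]<38)
    k,l,s,_=cv2.connectedComponentsWithStats(m.astype(np.uint8))
    m=l==1+np.argmax(s[1:,4])
    return m
E
python3 - <<'E'
from h import *
img=cv2.imread("pics/top0.png");W=cloud("top",np.load("pics/top0.npy"))
z=W[...,2]
print("bench z",np.nanmedian(z[300:,100:400]))
m=case(img,W);r,p=rect(W,m);print("case",r,np.median(z[m]),m.sum())
for nm,(u0,u1,v0,v1) in dict(far=(225,345,160,180),near=(225,345,233,250),stop=(320,342,176,236),wax=(250,300,120,155),cal=(222,312,258,292),loupe=(330,360,250,276),pt=(160,200,90,125),spool=(308,340,128,155),jar=(345,390,172,205)).items():
    m=np.zeros(z.shape,bool);m[v0:v1,u0:u1]=1
    m&=(z>(4 if nm=="cal" else 12))
    q=W[m];r,p=rect(W,m);print(nm,m.sum(),np.round(r[0]+r[1],1),round(r[2],2),"z",np.round(np.percentile(q[:,2],[20,50,90]),1),"min",p.min(0),"max",p.max(0))
    if nm in("far","near"):
        f=np.polyfit(p[:,1],p[:,0],1);print("  fit",f,np.degrees(np.arctan(f[0])))
E
```

```text
bench z 0.10308298159628748
case ((508.49822998046875, 99.79234313964844), (93.87321472167969, 117.26713562011719), 12.188970565795898) 29.982588453178664 3259
far 839 [ 597.4 -103.5   25.4  188.5] 0.6 z [18.3 19.5 21.6] min [ 585.5573  -197.85005] max [610.988    -9.18229]
  fit [1.28685402e-02 6.03036524e+02] 0.7372723468783313
near 847 [ 473.1 -105.    21.1  188.4] 1.79 z [18.5 19.6 21.6] min [ 460.84357 -199.298  ] max [486.27618  -10.916971]
  fit [-3.69615093e-02  4.66324276e+02] -2.116774893391914
stop 738 [ 537.1 -188.3  110.4   20.7] 0.89 z [23.4 25.  26.9] min [ 481.82327 -199.22472] max [ 592.1178  -177.32732]
wax 784 [664.1 -83.2  64.9  42.6] 80.64 z [22.  23.2 24.8] min [ 638.81036  -116.512955] max [688.11975 -49.23617]
cal 772 [404.  -73.6  51.3 149.4] 1.15 z [5.3 6.4 8.3] min [ 379.07214 -148.51736] max [430.3786      1.4873383]
loupe 391 [ 434.1 -218.2   38.7   38.6] 69.82 z [33.4 34.4 36.1] min [ 415.09332 -237.88246] max [ 453.0935 -198.1767]
pt 713 [716.8  95.1  54.3  55.1] 16.01 z [19.8 20.9 22.4] min [689.1908   67.36225] max [743.2555  122.92708]
spool 325 [ 655.8 -175.7   34.9   37. ] 89.13 z [38.5 39.3 40.9] min [ 637.334   -193.22334] max [ 674.3234  -158.32066]
jar 733 [ 570.9 -253.1   44.9   45.2] 66.4 z [37.  63.8 65.7] min [ 548.28613 -276.12564] max [ 594.57825 -231.31209]
```

```bash
python3 -m pendant '[{"xyz":[-0.045,-0.035,0],"roll":2.4,"jaw":0.34},{"xyz":[-0.09,-0.07,0],"roll":4.8,"jaw":0.34},{"xyz":[-0.135,-0.105,0],"roll":7.2,"jaw":0.34},{"xyz":[-0.18,-0.14,0],"roll":9.6,"jaw":0.34},{"xyz":[-0.225,-0.175,0],"roll":12,"jaw":0.34},{"xyz":[-0.27,-0.21,0],"roll":14.4,"jaw":0.34},{"xyz":[-0.315,-0.245,0],"roll":17.4,"jaw":0.34},{"xyz":[-0.36,-0.277,0],"roll":17.4,"jaw":0.34}]'
python3 - <<'E'
from h import *
img=cv2.imread("pics/top0.png");W=cloud("top",np.load("pics/top0.npy"))
m=case(img,W);
# case: rays of red top face onto z=30 ; rails: dark mask rays onto z=20
c=env.camera_params("top");K=c["camera_matrix"];T=c["cam_to_world"]
def onz(uv,z):
    uv=np.asarray(uv,float).reshape(-1,2);d=np.c_[(uv[:,0]-K[0,2])/K[0,0],-(uv[:,1]-K[1,2])/K[1,1],-np.ones(len(uv))]@T[:3,:3].T
    return (T[:3,3]+d*((z-T[2,3])/d[:,2])[:,None])[:,:2]
m=cv2.morphologyEx(m.astype(np.uint8),cv2.MORPH_CLOSE,np.ones((3,3)))
ct=max(cv2.findContours(m,0,cv2.CHAIN_APPROX_NONE)[0],key=len).reshape(-1,2)
print("case",cv2.minAreaRect(onz(ct,30).astype(np.float32)))
f=img.sum(2).astype(int)
for nm,v0,v1 in(("far",163,177),("near",234,248)):
    q=[]
    for u in range(240,322):
        w=np.clip(230-f[v0:v1,u],0,None)
        if w.sum()>0:q.append((u,(w*np.arange(v0,v1)).sum()/w.sum()))
    P=onz(q,20);k=np.polyfit(P[:,1],P[:,0],1);r=P[:,0]-np.polyval(k,P[:,1]);P=P[abs(r)<1.5];k=np.polyfit(P[:,1],P[:,0],1)
    print(nm,len(P),"x at y=-100",np.polyval(k,-100),"slope",k[0])
print(f[160:180,270],f[234:250,270])
E
```

```text
time_s: 1.1
ee_pos: [328.8, -120.5, 213.9]
ee_rot: [-180.0, -0.0, -90.0]
force: [0.1, -0.9, -0.1]
gripper_width: 59.9
case ((508.6199951171875, 99.510986328125), (93.46229553222656, 117.24531555175781), 12.161511421203613)
far 81 x at y=-100 600.6400692636939 slope -0.020531922160663
near 80 x at y=-100 469.9481804809678 slope -0.01996951035166028
[285 301 305 295 300 271 191 179 177 167 182 169 159 146 231 316 294 303
 291 280] [299 324 259 123 129 183 180 172 165 169 133 281 346 319 305 319]
```

```bash
python3 -m pendant '[{"xyz":[-0.05,-0.018,0],"roll":-1.2,"jaw":0.34},{"xyz":[-0.1,-0.036,0],"roll":-1.2,"jaw":0.34},{"xyz":[-0.15,-0.054,0.02],"roll":-1.2,"jaw":0.34},{"xyz":[-0.2,-0.072,0.05],"roll":-1.2,"jaw":0.34},{"xyz":[-0.218,-0.076,0.09],"roll":-1.2,"jaw":0.34},{"xyz":[-0.218,-0.076,0.12],"roll":-1.2,"jaw":0.34},{"xyz":[-0.218,-0.076,0.12],"roll":-1.2,"jaw":0.34},{"xyz":[-0.218,-0.076,0.12],"roll":-1.2,"jaw":0.34}]'
python3 - <<'E'
from h import *
from scipy.spatial.transform import Rotation as R
s=env.state();p,d=env.grab_frame("wrist");cv2.imwrite("pics/w1.png",p)
T=np.eye(4);T[:3,:3]=R.from_euler("xyz",s["ee_rot"],degrees=True).as_matrix();T[:3,3]=s["ee_pos"]
T=T@env.camera_params("wrist")["hand_eye"];W=cloud("wrist",d,T)
m=case(p,W);print(s["ee_pos"],s["ee_rot"],rect(W,m)[0],np.nanmedian(W[m][:,2]),m.sum())
E
```

```text
time_s: 2.1
ee_pos: [405.3, 95.7, 94.8]
ee_rot: [-179.9, 0.0, -88.8]
force: [-0.6, -0.1, 0.1]
gripper_width: 60.2
[405.31678421  95.66367797  94.78252414] [-1.79915486e+02  1.04613822e-02 -8.88169650e+01] ((508.7964172363281, 99.00111389160156), (94.63216400146484, 118.90017700195312), 11.892741203308105) 30.29473174099725 19852
```

View pics/w1.png

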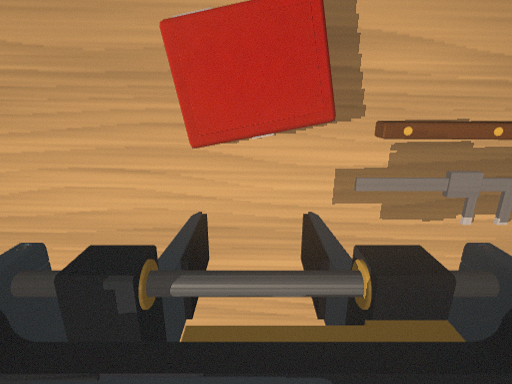

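The wrist view agrees with the top view to within 0.5 mm: case near side at around row 140, fingers clear of it, calliper off to the right. I'll lower the tool and push sideways.

```bash
python3 -m pendant '[{"xyz":[0,0,0.03],"roll":0,"jaw":0.34},{"xyz":[0,0,0.06],"roll":0,"jaw":0.34},{"xyz":[0,0,0.08],"roll":0,"jaw":0.34},{"xyz":[0,0,0.083],"roll":0,"jaw":0.34},{"xyz":[0,-0.005,0.083],"roll":0,"jaw":0.34},{"xyz":[0,-0.01,0.083],"roll":0,"jaw":0.34},{"xyz":[0,-0.015,0.083],"roll":0,"jaw":0.34},{"xyz":[0,-0.02,0.083],"roll":0,"jaw":0.34}]'
python3 -m pendant '[{"xyz":[0,-0.005,0],"roll":0,"jaw":0.34},{"xyz":[0,-0.01,0],"roll":0,"jaw":0.34},{"xyz":[0,-0.014,0],"roll":0,"jaw":0.34},{"xyz":[0,-0.018,0],"roll":0,"jaw":0.34},{"xyz":[0,-0.022,0],"roll":0,"jaw":0.34},{"xyz":[0,-0.026,0],"roll":0,"jaw":0.34},{"xyz":[0,-0.03,0],"roll":0,"jaw":0.34},{"xyz":[0,-0.03,0],"roll":0,"jaw":0.34}]'
cat > look.py <<'E'
from h import *
import sys
from scipy.spatial.transform import Rotation as R
s=env.state();p,d=env.grab_frame("wrist")
T=np.eye(4);T[:3,:3]=R.from_euler("xyz",s["ee_rot"],degrees=True).as_matrix();T[:3,3]=s["ee_pos"]
T=T@env.camera_params("wrist")["hand_eye"];W=cloud("wrist",d,T)
m=case(p,W);print("wrist",rect(W,m)[0],m.sum())
p,d=env.grab_frame("top");W=cloud("top",d);m=case(p,W);print("top",rect(W,m)[0],m.sum())
cv2.imwrite(f"pics/{sys.argv[1]}.png",p)
E
python3 look.py t2
```

```text
time_s: 3.15
ee_pos: [425.4, 96.2, 11.3]
ee_rot: [-179.9, 0.0, -88.8]
force: [-0.7, -0.1, 0.3]
gripper_width: 60.2
time_s: 4.15
ee_pos: [455.6, 96.8, 11.0]
ee_rot: [-179.9, 0.0, -88.8]
force: [0.3, 0.5, 0.3]
gripper_width: 60.1
wrist ((523.5744018554688, 93.179931640625), (95.30160522460938, 117.64120483398438), 5.678704261779785) 30008
top ((526.1944580078125, 94.94143676757812), (87.59803009033203, 118.33309936523438), 4.8053364753723145) 2920
```

```bash
python3 -m pendant '[{"xyz":[0,-0.003,0],"roll":0,"jaw":0.34},{"xyz":[0,-0.006,0],"roll":0,"jaw":0.34},{"xyz":[0,-0.008,0],"roll":0,"jaw":0.34},{"xyz":[0,-0.010,0],"roll":0,"jaw":0.34},{"xyz":[0,-0.012,0],"roll":0,"jaw":0.34},{"xyz":[0,-0.012,0],"roll":0,"jaw":0.34},{"xyz":[0,-0.012,0],"roll":0,"jaw":0.34},{"xyz":[0,-0.012,0],"roll":0,"jaw":0.34}]'
python3 look.py t3
```

```text
time_s: 5.25
ee_pos: [466.8, 96.9, 10.9]
ee_rot: [-180.0, -0.0, -88.8]
force: [-0.5, -0.3, -0.4]
gripper_width: 59.8
wrist ((532.2046508789062, 90.0211181640625), (95.09231567382812, 116.15534973144531), 1.1955363750457764) 29020
top ((538.35693359375, 91.19991302490234), (80.92496490478516, 117.15473937988281), 1.4477583169937134) 2679
```

```bash
python3 -m pendant '[{"xyz":[0,0.015,0],"roll":0,"jaw":0.34},{"xyz":[0,0.03,0],"roll":0,"jaw":0.34},{"xyz":[0,0.03,-0.03],"roll":0,"jaw":0.34},{"xyz":[0,0.03,-0.08],"roll":-10,"jaw":0.34},{"xyz":[-0.02,0.02,-0.08],"roll":-20,"jaw":0.34},{"xyz":[-0.05,0,-0.08],"roll":-30,"jaw":0.34},{"xyz":[-0.07,-0.02,-0.08],"roll":-40,"jaw":0.34},{"xyz":[-0.09,-0.05,-0.08],"roll":-50,"jaw":0.34}]'
python3 look.py t4; python3 - <<'E'
from workcell import env
s=env.state();print(s["ee_pos"],s["ee_rot"],s["qpos"])
E
```

```text
time_s: 6.35
ee_pos: [513.7, 188.6, 91.0]
ee_rot: [180.0, 0.0, -38.4]
force: [0.4, -0.0, 0.1]
gripper_width: 60.3
wrist ((563.2570190429688, 117.9820556640625), (31.426097869873047, 68.57512664794922), 1.6597062349319458) 2110
top ((531.7850341796875, 91.37852478027344), (93.79686737060547, 117.6988754272461), 1.3878942728042603) 3266
[516.782779   189.95868457  91.06340654] [-1.79819917e+02 -1.03408873e-01 -3.86311059e+01] [1.89800042e+01 2.21888304e+01 1.03114211e+02 1.12312668e-02
 5.44894988e+01 5.76044404e+01]
```

```bash
python3 -m pendant '[{"xyz":[0.005,-0.004,0],"roll":-10,"jaw":0.5},{"xyz":[0.010,-0.008,0],"roll":-20,"jaw":0.5},{"xyz":[0.010,-0.008,0],"roll":-30,"jaw":0.5},{"xyz":[0.010,-0.008,0],"roll":-40,"jaw":0.5},{"xyz":[0.010,-0.008,0.03],"roll":-40,"jaw":0.5},{"xyz":[0.010,-0.008,0.06],"roll":-40,"jaw":0.5},{"xyz":[0.010,-0.008,0.079],"roll":-40,"jaw":0.5},{"xyz":[0.010,-0.008,0.079],"roll":-40,"jaw":0.5}]'
python3 look.py t5
```

```text
time_s: 7.45
ee_pos: [525.0, 187.1, 10.7]
ee_rot: [179.9, 0.2, 1.1]
force: [0.2, -0.6, -0.0]
gripper_width: 45.9
wrist ((524.9144897460938, 142.8250274658203), (69.31242370605469, 18.173274993896484), 2.0663676261901855) 2518
top ((531.8358154296875, 91.21580505371094), (93.85225677490234, 117.4747543334961), 1.406859040260315) 3293
```

```bash
python3 -m pendant '[{"xyz":[0.005,0.004,0],"roll":0,"jaw":0.5},{"xyz":[0.005,0.01,0],"roll":0,"jaw":0.5},{"xyz":[0.005,0.016,0],"roll":0,"jaw":0.5},{"xyz":[0.005,0.022,0],"roll":0,"jaw":0.5},{"xyz":[0.005,0.028,0],"roll":0,"jaw":0.5},{"xyz":[0.005,0.036,0],"roll":0,"jaw":0.5},{"xyz":[0.005,0.044,0],"roll":0,"jaw":0.5},{"xyz":[0.005,0.05,0],"roll":0,"jaw":0.5}]'
python3 look.py t6
```

```text
time_s: 8.55
ee_pos: [533.7, 137.6, 12.0]
ee_rot: [-180.0, -0.0, 1.2]
force: [0.7, 3.5, 1.7]
gripper_width: 45.8
wrist ((533.9864501953125, 93.97801971435547), (69.36672973632812, 21.466289520263672), 0.8856890797615051) 2521
top ((532.5533447265625, 59.19893264770508), (93.88771057128906, 119.53626251220703), 1.305107593536377) 3218
```

View pics/t6.png

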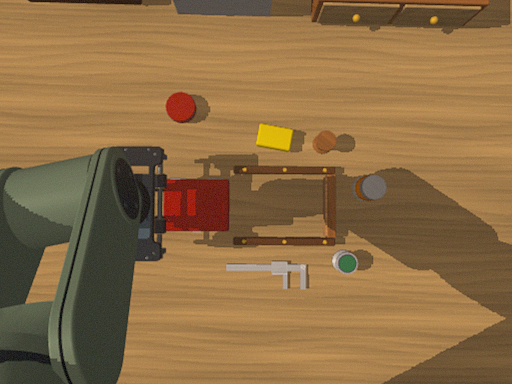

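The view shows the case squarely between the fingers, with its front edge at u≈229 just before the mouth at u≈235. It is centred to about 0.5 mm and 0.2° off the lane. I'll push on.

```bash
python3 -m pendant '[{"xyz":[0,0.006,0],"roll":0,"jaw":0.5},{"xyz":[0,0.014,0],"roll":0,"jaw":0.5},{"xyz":[0,0.022,0],"roll":0,"jaw":0.5},{"xyz":[0,0.03,0],"roll":0,"jaw":0.5},{"xyz":[0,0.038,0],"roll":0,"jaw":0.5},{"xyz":[0,0.046,0],"roll":0,"jaw":0.5},{"xyz":[0,0.054,0],"roll":0,"jaw":0.5},{"xyz":[0,0.06,0],"roll":0,"jaw":0.5}]'
python3 look.py t7
```

```text
time_s: 9.65
ee_pos: [534.8, 77.5, 11.9]
ee_rot: [180.0, 0.0, 1.2]
force: [0.0, 1.2, -0.2]
gripper_width: 45.6
wrist ((535.2074584960938, 34.020103454589844), (69.32953643798828, 21.598894119262695), 0.13001315295696259) 2527
top ((534.1234130859375, -3.2877540588378906), (93.97283172607422, 112.2471694946289), 1.355855107307434) 3081
```

```bash
python3 -m pendant '[{"xyz":[0,0.006,0],"roll":0,"jaw":0.5},{"xyz":[0,0.014,0],"roll":0,"jaw":0.5},{"xyz":[0,0.022,0],"roll":0,"jaw":0.5},{"xyz":[0,0.03,0],"roll":0,"jaw":0.5},{"xyz":[0,0.038,0],"roll":0,"jaw":0.5},{"xyz":[0,0.046,0],"roll":0,"jaw":0.5},{"xyz":[0,0.054,0],"roll":0,"jaw":0.5},{"xyz":[0,0.06,0],"roll":0,"jaw":0.5}]'
python3 look.py t8
```

```text
time_s: 10.75
ee_pos: [536.1, 17.6, 12.0]
ee_rot: [-180.0, -0.0, 1.2]
force: [-0.8, 2.8, 1.5]
gripper_width: 45.3
wrist ((536.3142700195312, -25.750001907348633), (69.435302734375, 21.483959197998047), 1.435219407081604) 2520
top ((536.0875244140625, -83.46537780761719), (94.10112762451172, 74.19290161132812), 1.3592586517333984) 2063
```

```bash
python3 -m pendant '[{"xyz":[0,0.006,0],"roll":0,"jaw":0.5},{"xyz":[0,0.013,0],"roll":0,"jaw":0.5},{"xyz":[0,0.02,0],"roll":0,"jaw":0.5},{"xyz":[0,0.027,0],"roll":0,"jaw":0.5},{"xyz":[0,0.034,0],"roll":0,"jaw":0.5},{"xyz":[0,0.041,0],"roll":0,"jaw":0.5},{"xyz":[0,0.048,0],"roll":0,"jaw":0.5},{"xyz":[0,0.052,0],"roll":0,"jaw":0.5}]'
python3 look.py t9
python3 - <<'E'
from h import *
p,d=env.grab_frame("scene");cv2.imwrite("pics/s9.png",cv2.resize(p[130:270,110:370],None,fx=3,fy=3,interpolation=cv2.INTER_CUBIC))
E
```

```text
time_s: 11.85
ee_pos: [537.1, -34.4, 11.9]
ee_rot: [180.0, 0.0, 1.2]
force: [0.2, 1.1, -0.8]
gripper_width: 45.6
wrist ((537.1920166015625, -77.90048217773438), (69.60575103759766, 22.014923095703125), 2.0138375759124756) 2521
top ((537.365234375, -164.734130859375), (92.38297271728516, 16.635496139526367), 5.452430725097656) 408
```

View pics/s9.png

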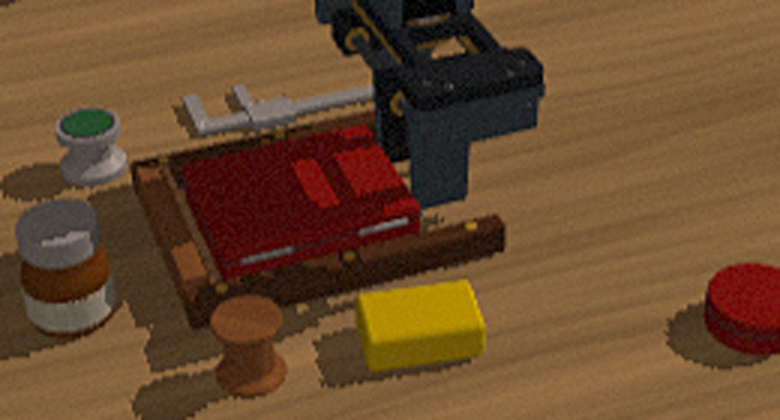

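The case is centred between the rails with a small gap left to the cork, and the fingers are clear of both rails. I'll make the last advance slowly.

```bash
python3 -m pendant '[{"xyz":[0,0.001,0],"roll":0,"jaw":0.5},{"xyz":[0,0.002,0],"roll":0,"jaw":0.5},{"xyz":[0,0.003,0],"roll":0,"jaw":0.5},{"xyz":[0,0.004,0],"roll":0,"jaw":0.5},{"xyz":[0,0.005,0],"roll":0,"jaw":0.5},{"xyz":[0,0.006,0],"roll":0,"jaw":0.5},{"xyz":[0,0.007,0],"roll":0,"jaw":0.5},{"xyz":[0,0.007,0],"roll":0,"jaw":0.5}]'
python3 -m pendant '[{"xyz":[0,0.0005,0],"roll":0,"jaw":0.5},{"xyz":[0,0.001,0],"roll":0,"jaw":0.5},{"xyz":[0,0.0015,0],"roll":0,"jaw":0.5},{"xyz":[0,0.002,0],"roll":0,"jaw":0.5},{"xyz":[0,0.0025,0],"roll":0,"jaw":0.5},{"xyz":[0,0.003,0],"roll":0,"jaw":0.5},{"xyz":[0,0.003,0],"roll":0,"jaw":0.5},{"xyz":[0,0.003,0],"roll":0,"jaw":0.5}]'
```

```text
time_s: 13.0
ee_pos: [537.4, -41.0, 12.0]
ee_rot: [180.0, -0.0, 1.2]
force: [0.5, 0.7, 2.1]
gripper_width: 45.5
time_s: 14.0
ee_pos: [537.9, -41.3, 12.1]
ee_rot: [-179.8, -0.1, 1.1]
force: [0.9, 13.3, 2.8]
gripper_width: 45.7
```

The force rose to 13 N and the tool stopped advancing, so the case is against the cork. Next I back straight out of the lane, rise and check.

```bash
python3 -m pendant '[{"xyz":[0,-0.003,0],"roll":0,"jaw":0.5},{"xyz":[0,-0.015,0],"roll":0,"jaw":0.5},{"xyz":[0,-0.04,0],"roll":0,"jaw":0.5},{"xyz":[0,-0.08,0],"roll":0,"jaw":0.5},{"xyz":[0,-0.13,-0.02],"roll":0,"jaw":0.5},{"xyz":[0,-0.18,-0.07],"roll":0,"jaw":0.5},{"xyz":[0,-0.22,-0.12],"roll":0,"jaw":0.5},{"xyz":[0,-0.24,-0.15],"roll":0,"jaw":0.5}]'
python3 - <<'E'
from h import *
img,d=env.grab_frame("top");W=cloud("top",d);z=W[...,2];cv2.imwrite("pics/t10.png",cv2.resize(img[80:310,150:410],None,fx=3,fy=3))
m=case(img,W);r,p=rect(W,m);print("case",r,np.median(z[m]),m.sum())
(cx,cy)=r[0];print("off lane",cx-(535.3-0.02*(cy+100)))
for nm,(u0,u1,v0,v1) in dict(stop=(322,342,176,236),wax=(250,300,120,155),cal=(222,312,258,292),loupe=(330,360,250,276),pt=(160,200,90,125),spool=(308,340,128,155),jar=(345,390,172,205)).items():
    m=np.zeros(z.shape,bool);m[v0:v1,u0:u1]=1
    m&=(z>(4 if nm=="cal" else 12));r,p=rect(W,m);print(nm,np.round(r[0]+r[1],1))
E
```

```text
time_s: 15.0
ee_pos: [532.3, 198.0, 163.9]
ee_rot: [180.0, -0.1, 1.3]
force: [0.4, 0.9, -0.6]
gripper_width: 45.5
case ((536.8880615234375, -118.48666381835938), (94.05765533447266, 118.44696807861328), 1.336743950843811) 30.164170785096303 3244
off lane 1.2183282470703034
stop [ 536.7 -185.6  109.9   26. ]
wax [664.  -83.1  64.8  42.1]
cal [404.1 -73.5  51.1 149.3]
loupe [ 434.2 -217.9   38.6   38.6]
pt [716.4  95.1  54.1  55.4]
spool [ 656.2 -175.6   36.3   36.1]
jar [ 570.6 -253.1   45.    45.2]
```

View pics/t10.png

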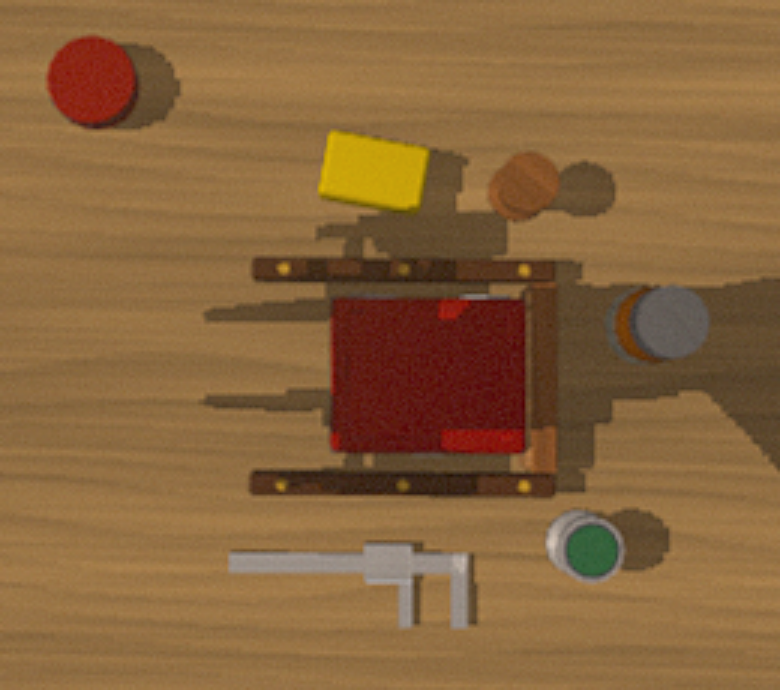

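The case is seated at the cork (its end meets the stop at u≈526 in the crop). It is 1.2 mm off centre and 0.2° off the lane direction, the bystanders are unmoved, and the arm is clear, so I'm handing in.

```bash
python3 -c "
from workcell import env
env.job_done();print(env.state()['time_s'])"
```

```text
the job is handed in; nothing more can be done
the job is handed in; nothing more can be done
```

The reed case is home against the cork stop, and I handed the job in at about 15 s of the 64 s allowed. With the fingers part-closed, I pushed the case's near side to square it up in line with the lane. Then I pushed its rear end straight down the lane until the tool stopped advancing and the force rose to 13 N, and backed straight out.

**Last checks (top camera):**
- **Case:** it sits 1.2 mm off the lane's centre line and about 0.2° from square. Its origin is at world y ≈ −118.5 mm, against about −119 mm expected for home. Its top is at 30.2 mm, so it lies flat.
- **Bystanders:** all were within 0.5 mm of where they started.
- **Rails:** I saw no contact. By geometry the case kept about 10 mm clear of each rail and the fingers about 20 mm. There is no direct rail-force reading to confirm that.
- **Robot:** the tool finished clear of everything, 164 mm above the bench.

**Readings that disagreed:**
- **Occluded views:** while the gripper hid part of the case, single-camera outlines came out short, and one gave a false 5° tilt. I ignored those and relied on the unobstructed final view.
- **Stop's far end:** the stop's own top-view outline smears by a few millimetres. I took the seating from the force and the case position instead.

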